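# Stamp the gift card on the sprung stamping bed

### The job

Take the rectangular-footed hand stamp from its cork rest and stamp the card on the stamping bed: the foot inside the printed frame and lined up with it, pressed squarely, nearly all the way down the bed's spring travel but without force beyond that, for about half a second. Lift the stamp straight up without sliding it, then set it gently back, upright, in the middle of the cork rest; do not disturb the other stamp, the bottles or the glass.

Things in the scene. Friction and masses are not known exactly. Their poses are not given: they have to be found in the camera images.
- stamp: Hand stamp that stands upright on the cork rest at the start. Rectangular foot 70 mm (its x) by 46 mm (its y), 24 mm high, dark rubber under a brown wood block; above it a pale wood handle with flat sides, 40 mm (x) by 24 mm (y), from 24 mm to 102 mm above the underside. Origin: centre of the underside; z up the handle. Mass 0.18 to 0.34 kg. Half a turn about z makes no difference to the print.
- press: Stamping bed fixed to the table: dark steel base 170 x 140 mm, 14 mm high, with the grey-painted plate (150 x 120 mm, 8 mm thick) on springs above it. Origin: centre of the base's underside, on the table; x along the long side. The plate's top is 32 mm above the table when nothing presses it.
- press_plate (a joint): How far the sprung plate is pushed straight down, in m: 0 free, 0.008 at the stop. It begins to yield at about 5 N, needs about 11 N at 0.005 and 15 N at 0.008 (the stamp's weight included), and springs back by itself.
- card_frame (a point): Centre of the frame printed on the paper card glued on the sprung plate (card 120 x 92 mm, thin dark frame 84 mm along x by 60 mm along y, so 7 mm wider than the stamp's foot all round), on the plate's top face, +8 mm in x and +5 mm in y from the plate's middle; axes as the bed, z up. Moves down with the plate.
- rest: Flat cork slab 150 x 130 x 8 mm fixed on the table, the stamp's rest. Origin: centre of its underside, on the table; its top is 8 mm higher.
- round_stamp: Another stamp, not to be used: round foot 52 mm across, round wood handle, 94 mm tall, standing on the table. Origin: centre of the underside.
- amber_bottle: Amber glass dropper bottle, 38 mm across, 117 mm tall, standing just beyond the gap between bed and rest. Origin: centre of the underside.
- blue_bottle: Blue dropper bottle of the same size, beyond the work. Origin: centre of the underside.
- glass: Empty drinking glass 68 mm across, 110 mm tall, beyond the work. Origin: centre of the underside.
Mind the look-alikes: they are no part of the job. Of the things shaped like the rest, the cork one is meant. Leave any purple look-alike of the stamp alone.

How it is judged:
By the outcome, as a careful person would: the job done as asked, in the order asked, and still so for the second after the job is handed in, with the robot touching nothing.
It also fails if it takes over 64 s, if anything falls off the work surface, if the arm or the gripper's body presses on something with over 40 N, if the wrist force passes 120 N, or if a joint passes its speed limit or range.

### The arm

A 6-joint arm with a two-finger parallel gripper is mounted at the origin on the work surface. World frame = base frame: x ahead of the robot, y to its left, z up, the work surface at z = 0. Lengths are in mm, angles in rad, forces in N, time in s.
With the tool pointing down it reaches from about 325 to 775 mm from the base axis. Payload 9.3 kg.
Tool frame: the origin (TCP) lies midway between the tips of the shut fingers; the grasp point (between the pads) lies 19 mm behind it; z points along the fingers, y is the line along which they close (so a half turn about z gives the same grasp; the last joint's range is limited). The gripper opens to 85 mm and grips with 20 to 120 N. Pads are 22 mm wide; open, the fingers measure 114 mm over their backs; the gripper's body (76 mm by 85 mm) begins 54 mm behind the grasp point. The pads swing forward as they close: fully open they stand 13 mm farther back than shut.
Start: joints at [1.133, 0.259, 0.021, 1.334, 0, 1.418], TCP at [154.532, 527.841, 231.279] pointing down, gripper open.
Joint ranges: [-3.04, 3.04], [-0.91, 1.82], [-1.04, 1.36], [-1.92, 1.95], [-1.52, 1.45], [-3.14, 3.14]. Speed limits (rad/s): [2.22, 2.22, 2.79, 3.14, 3.14, 3.14].

### API

Orientations are given as a rotation vector (axis times angle).
In Python, from plant import telemetry, cams, workorder gives the robot as it stands.
- The arm moves only by the tool arm_command, never from a script. Its argument "plan" is one flat list of numbers, 5 for each row, row after row: the shift along the tool's x, y, z each as a share of 0.15 m, from -1 to 1, then the turn about the tool's z as a share of 0.5 rad, from -1 to 1, then the closure, from 0 (fully open) to 1 (shut). A call has 1 to 12 rows; each row is the pose to reach, as a shift and turn from the pose commanded when the call began, along the tool's axes at that moment; what a row does not reach only later rows make up. A row lasts 1/10 s, in which the tool goes at most 50 mm and 8.59 degrees, less where a joint would pass 70% of its speed; a pose out of reach is approached as far as the arm can. A call with a number of a shift or a turn outside -1 to 1 is refused whole. A call with a gripper value outside its range is refused whole. The fingers move at their own pace and stop on an object; the grip force is fixed at half the most. Time passes only in rows, so rows that repeat a pose let the fingers close. It gives the time, the measured TCP pose, the force, the opening and the grip force at its end, in the units of the state.
- telemetry.observe(): the state, without advancing time (a new reading comes with each control period).
- cams.read_camera(name): name is "side" or "top" or "wrist"; returns the picture (400x640x3 uint8, red, green, blue); there is no depth.
- cams.calibration(name): a dict with "K" (3x3 intrinsics, pixels), "extrinsics" (4x4, takes a point from camera to world coordinates). Camera axes: x right, y down, z forward; pixel columns grow to the right and rows downward; lengths in mm; the calibration is good to about 2 mm. A picture is of the moment at which its call begins: read the wrist's pose just before it. calibration takes no time and is no camera call; for the wrist camera it gives the pose at the moment of the call.
- workorder.close_job(): hands the job in; it is judged then, once.
The state is a dict: "time_s": time; "joint_pos": joint angles; "qvel": joint speeds; "joint_efforts": joint torques, N m; "ee_pos": TCP position; "orientation": TCP orientation; "wrist_force": force on the tool from outside, world axes, zero at the start; "wrist_torque": the same for the moment, N m; "width": finger opening in mm; "gripper_force": force on a finger pad.
Only numpy, scipy, OpenCV 4.12 (cv2) and the standard library are available. Lean on these libraries where they do the work, as an engineer would, in place of code of your own. Each camera call takes 0.05 s, during which the arm holds its last target. There are 200 camera calls.

## Working session

There is one attempt and no reset: what is moved stays moved. The work goes in short steps, Python scripts to look and compute and a tool call to move; the robot and the scene stay as the last step left them, time stands still between calls to the robot, and variables do not carry over. Pictures are saved under pics/ and viewed, at most 10 in all, crops included, and the job is handed in when it is done.

Besides the shell and the picture viewer there is one more tool, called as name(argument=value, ...) on one line, values as JSON. arm_command: Moves the arm, as the interface text tells. Shift numbers are shares of 0.15 m and turn numbers shares of 0.5 rad, none past 1 either way. Its arguments: {"type":"object","properties":{"plan":{"type":"array","items":{"type":"number"}}},"required":["plan"]}

```bash
ls; mkdir -p pics
python3 - <<'E'
from plant import telemetry, cams
import cv2
print(telemetry.observe())
for n in("top","side"):
    c=cams.calibration(n);print(n,c["K"],c["extrinsics"])
    cv2.imwrite(f"pics/{n}0.png",cams.read_camera(n)[:,:,::-1])
E
```

```text
pics
{'time_s': 0.0, 'joint_pos': array([1.13342203e+00, 2.59242049e-01, 2.07480083e-02, 1.33364773e+00,
       1.77814211e-05, 1.41820719e+00]), 'qvel': array([ 0.00023333,  0.00012839, -0.00058522, -0.00098624, -0.00093879,
       -0.00075723]), 'joint_efforts': array([ 2.58927173e-06, -5.55642164e+01,  3.44526172e+01,  1.36069834e-02,
       -1.25045935e-04, -4.68424480e-05]), 'ee_pos': array([154.40533245, 527.61040504, 230.6336402 ]), 'orientation': array([-4.45771343e-01, -3.10939284e+00,  2.01374800e-03]), 'wrist_force': array([-0.06145859,  0.39873925,  0.11028887]), 'wrist_torque': array([-0.02174423,  0.02671189,  0.0477132 ]), 'gripper_force': 0.0, 'width': 85.34138578986902}
top [[457.58573445   0.         316.62826598]
 [  0.         457.58573445 207.68018913]
 [  0.           0.           1.        ]] [[-5.89841966e-03 -9.89750370e-01  1.42686419e-01  3.71789168e+02]
 [-9.99845072e-01  8.20370346e-03  1.55734002e-02  2.95636711e+01]
 [-1.65843357e-02 -1.42572454e-01 -9.89645419e-01  1.23549326e+03]
 [ 0.00000000e+00  0.00000000e+00  0.00000000e+00  1.00000000e+00]]
side [[375.57236846   0.         315.98955939]
 [  0.         375.57236846 196.82053054]
 [  0.           0.           1.        ]] [[ 9.41270942e-01 -1.89353059e-01  2.79561143e-01  2.77876216e+02]
 [-3.37589707e-01 -5.43690448e-01  7.68396959e-01 -6.71415986e+02]
 [ 6.49640773e-03 -8.17646694e-01 -5.75683664e-01  5.89507137e+02]
 [ 0.00000000e+00  0.00000000e+00  0.00000000e+00  1.00000000e+00]]
```

View pics/top0.png

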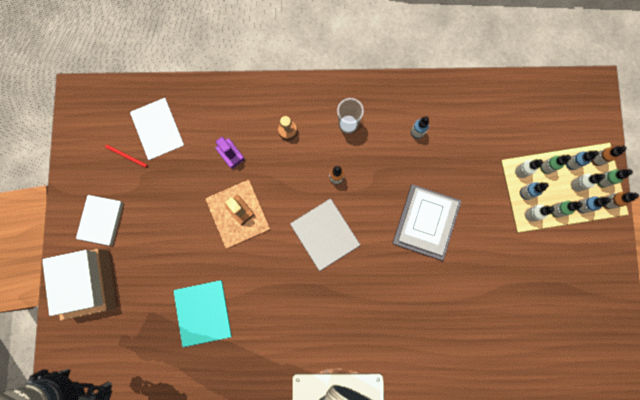

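View pics/side0.png

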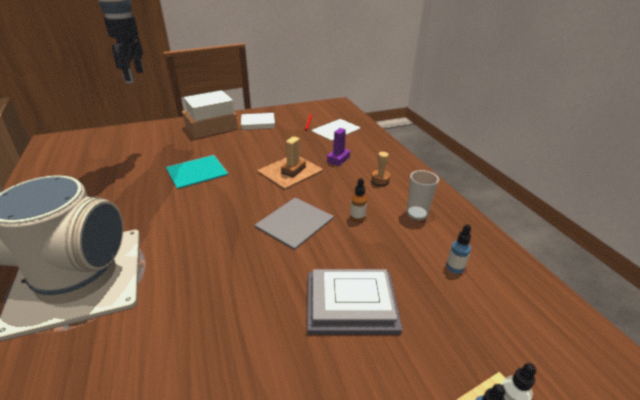

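Top view: stamp candidates are the wood stamp on cork (handle about px 236,205), the purple look-alike (229,152) and the round stamp (287,128). The slabs are cork (238,213), grey (325,235) and teal (202,313). The wood stamp with the rectangular foot on the cork fits the description. The bed with its frame is at (428,218), and the amber bottle is at (337,175).

```bash
cat > h.py <<'E'
from plant import telemetry, cams
import cv2, numpy as np
from scipy.spatial.transform import Rotation as R
def cast(c,uv,z):
    uv=np.atleast_2d(np.asarray(uv,float)); E=c["extrinsics"]
    d=(np.linalg.inv(c["K"])@np.c_[uv,np.ones(len(uv))].T).T@E[:3,:3].T
    o=E[:3,3]; return (o+d*((z-o[2])/d[:,2])[:,None])[:,:2]
def rect(p):
    (c,s,a)=cv2.minAreaRect(np.asarray(p,np.float32)); 
    if s[0]<s[1]: s=s[::-1]; a+=90
    return np.round(c,1),np.round(s,1),round((a+90)%180-90,1)   # long-axis angle deg
def big(m,roi=None):
    if roi: k=np.zeros_like(m);x0,y0,x1,y1=roi;k[y0:y1,x0:x1]=m[y0:y1,x0:x1];m=k
    cs=cv2.findContours(m,cv2.RETR_EXTERNAL,cv2.CHAIN_APPROX_NONE)[0]
    return max(cs,key=cv2.contourArea)[:,0]
E
python3 - <<'E'
from h import *
im=cv2.imread("pics/top0.png");c=cams.calibration("top")
hsv=cv2.cvtColor(im,cv2.COLOR_BGR2HSV)
for p in [(238,213),(215,215),(236,203),(245,214),(190,240),(400,215),(412,215)]: print(p,hsv[p[1],p[0]])
m=cv2.inRange(hsv,(5,60,150),(30,255,255)); r=big(m,(195,170,280,255))
print("cork",rect(cast(c,r,8)))
print("handle",cast(c,[(236,205)],110), "press",cast(c,[(430,217)],32), "amber",cast(c,[(337,182)],0))
m=cv2.inRange(hsv,(0,0,130),(180,60,255)); r=big(m,(385,175,470,265)); print("plate",rect(cast(c,r,32)))
cv2.imwrite("pics/crop0.png",cv2.resize(np.hstack([im[170:255,195:280],im[180:265,385:470]]),None,fx=4.5,fy=4.5,interpolation=cv2.INTER_CUBIC))
E
```

```text
(238, 213) [ 17 118  93]
(215, 215) [ 15 120 240]
(236, 203) [ 26  93 249]
(245, 214) [ 14 155 127]
(190, 240) [ 11 145 146]
(400, 215) [ 10 149 142]
(412, 215) [100   3 254]
cork (array([526.7, 265.2]), array([228.7, 206. ]), -89.7)
handle [[542.48507731 248.41096376]] press [[ 517.98033929 -250.56094453]] amber [[620.76568932  -7.41141477]]
plate (array([ 506.8, -242.8]), array([164.8, 135.1]), -19.5)
```

View pics/crop0.png

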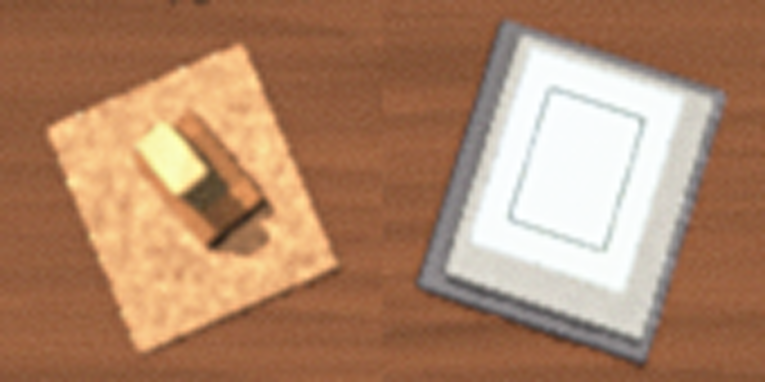

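Crop: on the left is the wood stamp with its rectangular foot on the cork, handle top around (170,158). On the right is the bed with the frame corners at (552,88), (645,120), (606,250) and (510,217). This confirms which stamp and bed are meant. I'll compute coarse poses and the shift to get above the stamp.

```bash
cat >> h.py <<'E'
def goto(xyz,yaw_closing_deg=None,s=None):
    "remaining shift in tool axes (shares) and turn (shares) so tool y lies along yaw (mod 180)"
    s=s or telemetry.observe(); M=R.from_rotvec(s["orientation"]).as_matrix()
    d=M.T@(np.asarray(xyz)-s["ee_pos"]); out=list(np.round(d/150,3))
    if yaw_closing_deg is not None:
        now=np.degrees(np.arctan2(M[1,1],M[0,1])); e=(yaw_closing_deg-now+90)%180-90
        out.append(round(-np.radians(e)/0.5,3))   # tool z is down
    print("t",round(s["time_s"],2),"tcp",np.round(s["ee_pos"],1),"M",np.round(M,2).tolist(),"shares",out); return out
E
python3 - <<'E'
from h import *
im=cv2.imread("pics/top0.png");c=cams.calibration("top")
u=lambda q,x0,y0:np.array(q)/4.5+[x0,y0]-0.5
print("handle",rect(cast(c,u([(135,140),(165,120),(208,170),(180,197)],195,170),110)))
print("cork",rect(cast(c,u([(47,130),(242,44),(338,267),(143,353)],195,170),8)))
print("frame",rect(cast(c,u(np.array([(552,88),(645,120),(606,250),(510,217)])-[382.5,0],385,180),32)))
goto([520,255,250],-55+90)
print(np.round(R.from_rotvec(telemetry.observe()["orientation"]).as_matrix().T@np.linalg.norm(1)*0 if 0 else cams.calibration("wrist")["extrinsics"],2))
E
```

```text
handle (array([544.4, 256.3]), array([41.2, 21.3]), 38.7)
cork (array([534.7, 264.5]), array([149.3, 128.8]), 23.9)
frame (array([ 518.1, -245.6]), array([81. , 58.5]), -19.8)
t 0.1 tcp [154.4 527.6 230.7] M [[-0.96, 0.28, -0.0], [0.28, 0.96, -0.0], [0.0, -0.0, -1.0]] shares [np.float64(-2.85), np.float64(-1.06), np.float64(-0.128), np.float64(1.35)]
[[ 2.8000e-01  9.2000e-01  2.6000e-01  8.7670e+01]
 [ 9.6000e-01 -2.7000e-01 -8.0000e-02  5.4632e+02]
 [-0.0000e+00  2.7000e-01 -9.6000e-01  3.7364e+02]
 [ 0.0000e+00  0.0000e+00  0.0000e+00  1.0000e+00]]
```

arm_command(plan=[-0.3, -0.1, 0, 0, 0, -0.6, -0.2, 0, 0, 0, -0.9, -0.3, 0, 0, 0, -1, -0.34, 0, 0, 0])

```text
time_s: 0.5
ee_pos: [286.7, 434.7, 230.9]
orientation: [0.45, 3.109, -0.001]
wrist_force: [0.1, 0.4, 0.5]
width: 85.2
gripper_force: 0.0
```

arm_command(plan=[-0.3, -0.1, 0, 0, 0, -0.6, -0.2, 0, 0, 0, -0.9, -0.3, 0, 0, 0, -1, -0.34, 0, 0, 0])

```text
time_s: 0.9
ee_pos: [416.6, 343.4, 230.7]
orientation: [0.451, 3.109, -0.001]
wrist_force: [-0.0, 0.9, -0.2]
width: 85.1
gripper_force: 0.0
```

arm_command(plan=[-0.3, -0.1, 0, -0.3, 0, -0.6, -0.2, 0, -0.6, 0, -0.9, -0.3, 0, -0.9, 0, -1, -0.34, 0, -1, 0, -1, -0.34, 0, -1, 0, -1, -0.34, 0, -1, 0])

```text
time_s: 1.5
ee_pos: [542.9, 254.7, 230.8]
orientation: [0.334, -3.122, -0.0]
wrist_force: [-0.4, -0.0, 0.1]
width: 85.6
gripper_force: 0.0
```

arm_command(plan=[0, 0, 0, -0.3, 0, 0, 0, 0, -0.6, 0, 0, 0, 0, -0.92, 0, 0, 0, 0, -0.92, 0, 0, 0, 0, -0.92, 0])

```text
time_s: 2.0
ee_pos: [542.5, 255.5, 231.6]
orientation: [-1.036, 2.966, 0.0]
wrist_force: [0.4, -0.1, -0.1]
width: 85.6
gripper_force: 0.0
```

Run:
```python
from h import *
goto([544,256,231],128.7)
c=cams.calibration("wrist"); im=cams.read_camera("wrist")[:,:,::-1]; cv2.imwrite("pics/w1.png",im)
np.savez("w1.npz",**c); print(telemetry.observe()["joint_pos"])
```

```text
t 2.0 tcp [542.5 255.5 231.6] M [[-0.78, -0.62, 0.0], [-0.62, 0.78, 0.0], [-0.0, 0.0, -1.0]] shares [np.float64(-0.01), np.float64(-0.003), np.float64(0.004), np.float64(-0.007)]
[ 2.99780526e-01  3.44649412e-01  1.45978527e-01  1.37190303e+00
  7.66903882e-05 -3.72099773e-01]
```

View pics/w1.png

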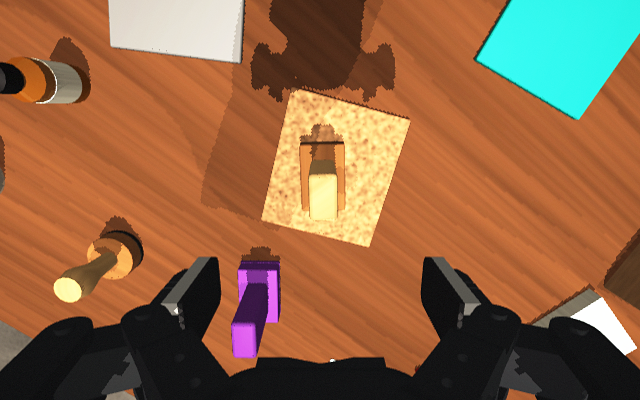

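Wrist view: the stamp's pale handle top is at about (323,197), with its foot below it between columns 301 and 345, and the cork corners are at (290,88), (410,118), (370,247) and (262,222). The purple look-alike is at (245,300). I'll refine these positions numerically.

Run:
```python
from h import *
c=dict(np.load("w1.npz")); im=cv2.imread("pics/w1.png"); hsv=cv2.cvtColor(im,cv2.COLOR_BGR2HSV)
for p in [(323,197),(323,168),(305,165),(290,170),(305,146)]: print(p,hsv[p[1],p[0]])
m=cv2.inRange(hsv,(20,40,170),(34,150,255)); m=cv2.morphologyEx(m,cv2.MORPH_OPEN,np.ones((5,5)))
r=big(m,(295,155,350,230)); print("top px",cv2.minAreaRect(r)); print("handle",rect(cast(c,r,110)))
# cork corners by approx
m=cv2.inRange(hsv,(8,30,190),(30,200,255)); m=cv2.morphologyEx(m,cv2.MORPH_CLOSE,np.ones((9,9))); m=cv2.morphologyEx(m,cv2.MORPH_OPEN,np.ones((9,9)))
r=big(m,(240,75,430,260)); print("cork px",cv2.minAreaRect(r),"cork",rect(cast(c,r,8)))
print("cork by hand",rect(cast(c,[(290,88),(410,118),(370,247),(262,221)],8)))
g=cv2.Canny(im,60,150)
# foot side edges (rows 150..200), foot top at z=32
print("foot",cast(c,[(301,145),(344,145),(300,205),(346,205)],32).round(1))
pm=cv2.inRange(hsv,(130,80,40),(160,255,255)); b=big(pm); print("purple foot/top pts",cast(c,[(258,265)],24),cast(c,[(244,340)],102))
cv2.imwrite("pics/w1c.png",cv2.resize(im[80:260,240:430],None,fx=3,fy=3,interpolation=cv2.INTER_CUBIC))
```

```text
(323, 197) [ 29  72 255]
(323, 168) [ 16 149 120]
(305, 165) [ 14 172 234]
(290, 170) [ 17 137 248]
(305, 146) [ 13 177 233]
top px ((315.4999694824219, 201.99998474121094), (53.99999237060547, 40.99999237060547), 90.0)
handle (array([550.3, 254.9]), array([45.2, 33.9]), 39.2)
cork px ((351.1304016113281, 167.87042236328125), (169.13963317871094, 161.9226837158203), 4.573921203613281) cork (array([521.3, 285. ]), array([196.3, 179.2]), -56.5)
cork by hand (array([535.1, 265.5]), array([150.4, 128.5]), 24.6)
foot [[530.3 219.7]
 [503.6 253.4]
 [580.6 257.1]
 [550.5 294.9]]
purple foot/top pts [[668.5070415  264.08759366]] [[699.78288558 287.2086661 ]]
```

View pics/w1c.png

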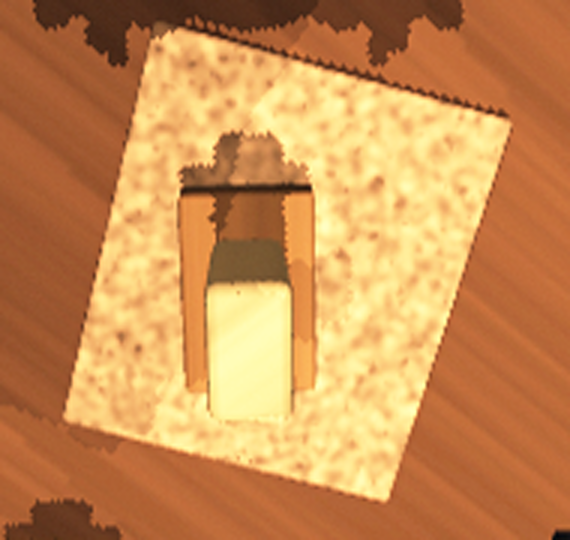

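Enlarged crop: handle top corners are (206,283), (290,281), (292,418) and (208,418). Foot top corners are (180,192), (313,190), (315,388) and (186,390). Cork corners are (150,24), (511,122), (387,500) and (65,420).

Run:
```python
from h import *
c=dict(np.load("w1.npz")); u=lambda q:np.array(q)/3+[240,80]-.33
H=cast(c,u([(206,283),(290,281),(292,418),(208,418)]),110);F=cast(c,u([(180,192),(313,190),(315,388),(186,390)]),32)
for n,q in(("handle",H),("foot",F),("cork",cast(c,u([(150,24),(511,122),(387,500),(65,420)]),8))):
    d=(q[3]-q[0])+(q[2]-q[1]); print(n,rect(q),q.mean(0).round(1),np.degrees(np.arctan2(d[1],d[0])).round(1))
goto([546,256,56],None)
```

```text
handle (array([542.8, 256.7]), array([38.1, 23. ]), 39.9) [542.6 256.7] 39.4
foot (array([542.5, 257.2]), array([69. , 45.3]), 39.4) [542.6 257.1] 39.7
cork (array([535.6, 265. ]), array([147.7, 129.6]), 23.9) [535.4 265. ] 24.0
t 2.05 tcp [542.7 255.3 231.5] M [[-0.78, -0.62, 0.0], [-0.62, 0.78, 0.0], [-0.0, -0.0, -1.0]] shares [np.float64(-0.02), np.float64(-0.01), np.float64(1.17)]
```

arm_command(plan=[-0.006, 0.01, 0.2, -0.03, 0, -0.006, 0.01, 0.4, -0.03, 0, -0.006, 0.01, 0.6, -0.03, 0, -0.006, 0.01, 0.75, -0.03, 0, -0.006, 0.01, 0.85, -0.03, 0, -0.006, 0.01, 0.95, -0.03, 0, -0.006, 0.01, 1, -0.03, 0])

```text
time_s: 2.75
ee_pos: [542.4, 256.4, 80.0]
orientation: [1.058, -2.956, -0.0]
wrist_force: [-0.6, -0.3, 0.6]
width: 85.4
gripper_force: 0.0
```

arm_command(plan=[0, 0, 0.06, 0, 0, 0, 0, 0.12, 0, 0, 0, 0, 0.17, 0, 0, 0, 0, 0.18, 0, 0, 0, 0, 0.18, 0, 0])

```text
time_s: 3.25
ee_pos: [543.2, 256.3, 54.2]
orientation: [1.062, -2.956, 0.0]
wrist_force: [0.1, 0.9, -0.1]
width: 85.2
gripper_force: 0.0
```

Run:
```python
from h import *
goto([542.6,257,54],129.5)
for i in range(1): cv2.imwrite("pics/w2.png",cams.read_camera("wrist")[:,:,::-1])
```

```text
t 3.25 tcp [543.2 256.3  54.2] M [[-0.77, -0.64, -0.0], [-0.64, 0.77, -0.0], [0.0, 0.0, -1.0]] shares [np.float64(-0.0), np.float64(0.006), np.float64(0.001), np.float64(0.001)]
```

View pics/w2.png

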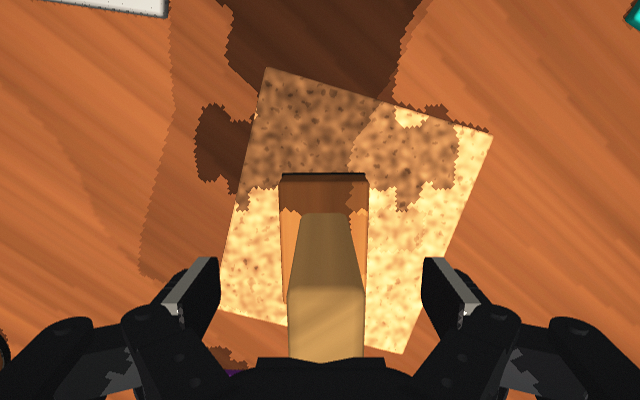

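The handle (columns 288–364) stands between the fingers (219 and 422), about 1 mm off centre. I'll nudge and close.

arm_command(plan=[0, 0.006, 0, 0, 0.2, 0, 0.006, 0, 0, 0.4, 0, 0.006, 0, 0, 0.55, 0, 0.006, 0, 0, 0.65, 0, 0.006, 0, 0, 0.75, 0, 0.006, 0, 0, 0.85, 0, 0.006, 0, 0, 1, 0, 0.006, 0, 0, 1, 0, 0.006, 0, 0, 1, 0, 0.006, 0, 0, 1])

```text
time_s: 4.3
ee_pos: [542.7, 257.0, 54.5]
orientation: [-1.063, 2.956, -0.0]
wrist_force: [-1.2, -0.4, 3.8]
width: 23.3
gripper_force: 58.8
```

arm_command(plan=[0, 0, 0, 0, 1, 0, 0, -0.02, 0, 1, 0, 0, -0.05, 0, 1, 0, 0, -0.2, 0, 1, 0, 0, -0.4, 0, 1, 0, 0, -0.6, 0, 1, 0, 0, -0.8, 0, 1, 0, 0, -0.95, 0, 1, 0, 0, -1, 0, 1, 0, 0, -1, 0, 1])

```text
time_s: 5.3
ee_pos: [542.8, 257.1, 204.7]
orientation: [-1.062, 2.955, -0.0]
wrist_force: [0.1, -0.7, -3.8]
width: 23.2
gripper_force: 59.5
```

Run:
```python
from h import *
s=telemetry.observe();print(s["wrist_force"],s["width"],s["gripper_force"],s["wrist_torque"])
goto([518,-245.6,204],-19.8+90)
```

```text
[ 0.07252456 -0.72862526 -3.84253472] 23.239773535898962 59.50791656970978 [ 0.0002546   0.00600719 -0.05690733]
t 5.3 tcp [542.8 257.1 204.7] M [[-0.77, -0.64, 0.0], [-0.64, 0.77, 0.0], [-0.0, -0.0, -1.0]] shares [np.float64(2.261), np.float64(-2.479), np.float64(0.004), np.float64(2.072)]
```

arm_command(plan=[0.1, -0.11, 0, 0, 1, 0.25, -0.275, 0, 0, 1, 0.4, -0.44, 0, 0, 1, 0.55, -0.605, 0, 0, 1, 0.7, -0.77, 0, 0, 1, 0.75, -0.83, 0, 0, 1])

```text
time_s: 5.9
ee_pos: [534.2, 86.9, 202.6]
orientation: [1.059, -2.955, -0.0]
wrist_force: [0.8, 0.1, -3.4]
width: 23.4
gripper_force: 59.5
```

arm_command(plan=[0.1, -0.11, 0, 0, 1, 0.25, -0.275, 0, 0, 1, 0.4, -0.44, 0, 0, 1, 0.55, -0.605, 0, 0, 1, 0.7, -0.77, 0, 0, 1, 0.75, -0.83, 0, 0, 1])

```text
time_s: 6.5
ee_pos: [527.1, -80.4, 202.8]
orientation: [1.059, -2.956, -0.001]
wrist_force: [0.6, 0.6, -2.7]
width: 23.3
gripper_force: 59.5
```

arm_command(plan=[0.1, -0.11, 0, 0.1, 1, 0.25, -0.275, 0, 0.3, 1, 0.4, -0.44, 0, 0.5, 1, 0.55, -0.605, 0, 0.7, 1, 0.7, -0.77, 0, 0.9, 1, 0.75, -0.83, 0, 1, 1, 0.75, -0.83, 0, 1, 1])

```text
time_s: 7.2
ee_pos: [520.0, -246.9, 202.7]
orientation: [0.294, -3.126, -0.002]
wrist_force: [-0.6, 0.7, -3.3]
width: 23.2
gripper_force: 59.6
```

arm_command(plan=[0, 0, 0, 0.2, 1, 0, 0, 0, 0.4, 1, 0, 0, 0, 0.6, 1, 0, 0, 0, 0.8, 1, 0, 0, 0, 1, 1, 0, 0, 0, 1, 1, 0, 0, 0, 1, 1])

```text
time_s: 7.9
ee_pos: [520.2, -244.9, 203.9]
orientation: [-0.477, -3.104, -0.001]
wrist_force: [-0.2, -0.6, -3.9]
width: 23.8
gripper_force: 59.7
```

Run:
```python
from h import *
goto([518,-245.6,204],-19.8+90)
c=cams.calibration("wrist"); im=cams.read_camera("wrist")[:,:,::-1]; cv2.imwrite("pics/w3.png",im); np.savez("w3.npz",**c)
t=cams.read_camera("top")[:,:,::-1]; cv2.imwrite("pics/top3.png",t)
```

```text
t 7.9 tcp [ 520.2 -244.9  203.9] M [[-0.95, 0.3, -0.0], [0.3, 0.95, 0.0], [0.0, 0.0, -1.0]] shares [np.float64(0.013), np.float64(-0.009), np.float64(-0.001), np.float64(0.081)]
```

View pics/w3.png

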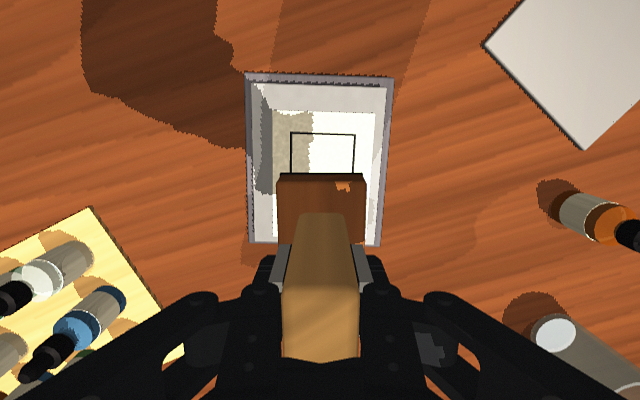

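Wrist view: the held foot (columns 277–365, row 175) is above the bed. The near short edge of the frame is at row 133, from (291,132) to (354,134), and both sides are visible down to row 172. I'll fit the frame lines numerically and also use the free top picture from earlier.

Run:
```python
from h import *
c=dict(np.load("w3.npz")); g=cv2.cvtColor(cv2.imread("pics/w3.png"),cv2.COLOR_BGR2GRAY).astype(float)
def sub(v,o):
    w=np.clip(np.median(v)-v-30,0,None); return o+(w*np.arange(len(v))).sum()/w.sum() if w.sum()>0 else np.nan
def fit(P,):
    P=np.array(P);P=P[~np.isnan(P).any(1)];W=cast(c,P,32);vx,vy,x,y=cv2.fitLine(W.astype(np.float32),cv2.DIST_HUBER,0,.01,.01).ravel();
    r=np.abs((W-[x,y])@[-vy,vx]); return np.array([vx,vy]),np.array([x,y]),len(P),r.max().round(2)
A=fit([(u,sub(g[128:139,u],128)) for u in range(296,350)])
L=fit([(sub(g[v,286:297],286),v) for v in range(138,168)])
Rr=fit([(sub(g[v,349:360],349),v) for v in range(138,168)])
for q in(A,L,Rr): print(q, np.degrees(np.arctan2(q[0][1],q[0][0])).round(1))
X=lambda a,b:a[1]+a[0]*np.linalg.solve(np.c_[a[0],-b[0]],b[1]-a[1])[0]
p,q=X(A,L),X(A,Rr); print("corners",p,q,np.linalg.norm(p-q))
n=np.array([A[0][1],-A[0][0]]); n*=np.sign(n[0]); print("centre",(p+q)/2+42*n,"yaw",np.degrees(np.arctan2(n[1],n[0])))
goto([542,-245,54])
```

```text
(array([0.33295736, 0.9429419 ], dtype=float32), array([ 478.12457, -230.76462], dtype=float32), 54, np.float64(0.76)) 70.6
(array([ 0.9450018, -0.3270652], dtype=float32), array([ 485.80515, -264.25644], dtype=float32), 30, np.float64(0.07)) -19.1
(array([ 0.94072264, -0.33917677], dtype=float32), array([ 506.19696, -209.75569], dtype=float32), 30, np.float64(0.24)) -19.8
corners [ 468.42273 -258.2404 ] [ 487.87546 -203.14989] 58.42407
centre [ 517.7527  -244.67934] yaw -19.448374
t 8.0 tcp [ 520.2 -245.3  204.1] M [[-0.95, 0.3, -0.0], [0.3, 0.95, 0.0], [0.0, 0.0, -1.0]] shares [np.float64(-0.138), np.float64(0.046), np.float64(1.0)]
```

arm_command(plan=[0.016, -0.004, 0.1, 0.07, 1, 0.016, -0.004, 0.25, 0.07, 1, 0.016, -0.004, 0.4, 0.07, 1, 0.016, -0.004, 0.55, 0.07, 1, 0.016, -0.004, 0.66, 0.07, 1, 0.016, -0.004, 0.72, 0.07, 1, 0.016, -0.004, 0.72, 0.07, 1, 0.016, -0.004, 0.72, 0.07, 1])

```text
time_s: 8.8
ee_pos: [518.0, -245.9, 96.9]
orientation: [0.538, 3.095, -0.0]
wrist_force: [0.1, -0.7, -3.1]
width: 23.7
gripper_force: 59.6
```

Run:
```python
from h import *
goto([517.8,-244.8,71.3],70.5)
c=cams.calibration("wrist"); im=cams.read_camera("wrist")[:,:,::-1]; np.savez("w4.npz",**c); cv2.imwrite("pics/w4.png",im)
cv2.imwrite("pics/w4c.png",cv2.resize(im[90:300,200:440],None,fx=2.5,fy=2.5,interpolation=cv2.INTER_CUBIC))
```

```text
t 8.8 tcp [ 518.  -245.9   96.9] M [[-0.94, 0.34, 0.0], [0.34, 0.94, -0.0], [-0.0, -0.0, -1.0]] shares [np.float64(0.004), np.float64(0.006), np.float64(0.171), np.float64(-0.008)]
```

View pics/w4c.png

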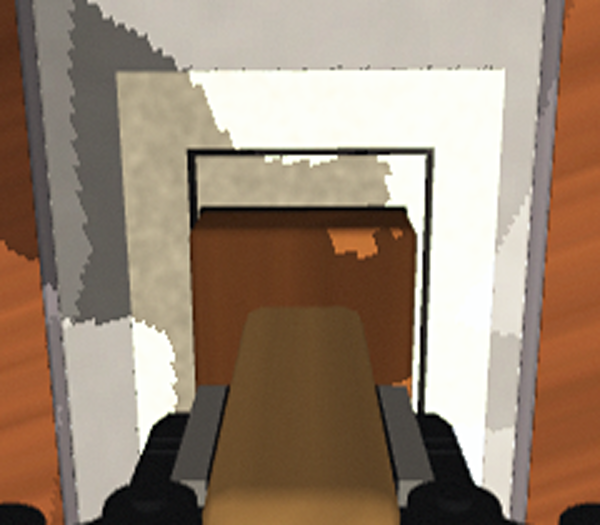

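Crop: the frame's near edge runs from (190,151) to (432,151). The foot's lower near edge runs from (200,208) to (407,208), and its upper edge from (191,229) to (414,231). The foot looks shifted left compared with the frame, so I'll compute the offset.

Run:
```python
from h import *
c=dict(np.load("w4.npz")); u=lambda q:np.array(q)/2.5+[200,90]-.3
s=telemetry.observe(); M=R.from_rotvec(s["orientation"]).as_matrix(); t=s["ee_pos"][:2]
for n,q,z in(("frame",[(190,151),(432,151.5)],32),("frame sides",[(194,225),(421,400)],32),("footlow",[(200,208),(407,208)],50.5),("foottop",[(191,229),(414,231)],74.5)):
    w=(cast(c,u(q),z)-t)@M[:2,:2]; print(n,w.round(1).tolist(),"mid",w.mean(0).round(1),"len",np.linalg.norm(w[1]-w[0]).round(1))
print(np.round(t,1))
```

```text
frame [[42.9, -28.3], [42.8, 30.7]] mid [42.9  1.2] len 59.0
frame sides [[24.5, -28.0], [-22.9, 30.5]] mid [0.8 1.3] len 75.3
footlow [[32.5, -24.1], [32.4, 22.7]] mid [32.4 -0.7] len 46.8
foottop [[32.9, -23.1], [32.5, 21.3]] mid [32.7 -0.9] len 44.4
[ 518.2 -246. ]
```

arm_command(plan=[0.01, 0.006, 0.03, 0, 1, 0.017, 0.013, 0.06, 0, 1, 0.017, 0.013, 0.09, 0, 1, 0.017, 0.013, 0.1, 0, 1, 0.017, 0.013, 0.1, 0, 1, 0.017, 0.013, 0.1, 0, 1])

```text
time_s: 9.45
ee_pos: [516.0, -243.1, 81.3]
orientation: [0.539, 3.095, -0.0]
wrist_force: [-0.5, 0.2, -3.4]
width: 23.1
gripper_force: 59.6
```

Run:
```python
from h import *
goto([517.8,-244.8,71.3],70.5)
c=cams.calibration("wrist"); im=cams.read_camera("wrist")[:,:,::-1]; np.savez("w5.npz",**c); cv2.imwrite("pics/w5.png",im)
cv2.imwrite("pics/w5c.png",cv2.resize(im[110:270,220:420],None,fx=3.5,fy=3.5,interpolation=cv2.INTER_CUBIC))
```

```text
t 9.45 tcp [ 516.  -243.1   81.3] M [[-0.94, 0.34, 0.0], [0.34, 0.94, -0.0], [-0.0, -0.0, -1.0]] shares [np.float64(-0.015), np.float64(-0.006), np.float64(0.067), np.float64(-0.009)]
```

View pics/w5c.png

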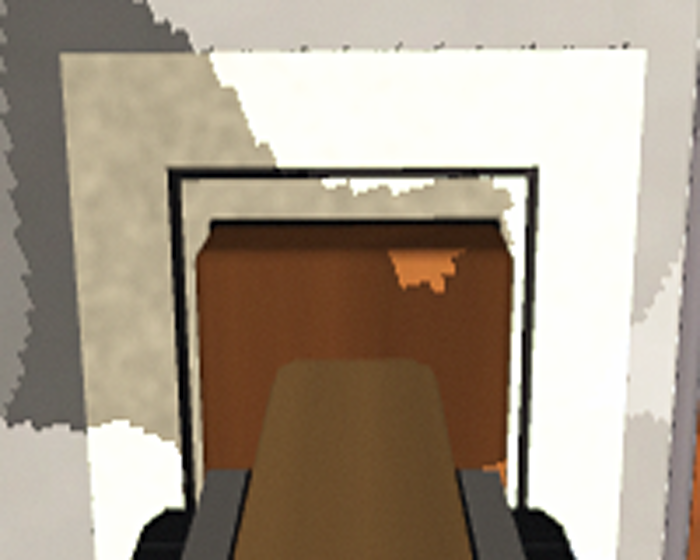

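Crop: the frame edge runs from (172,173) to (534,172) and the foot's lower edge from (211,222) to (500,220), now centred sideways. I'll check the fore-aft offset.

Run:
```python
from h import *
c=dict(np.load("w5.npz")); u=lambda q:np.array(q)/3.5+[220,110]-.36
s=telemetry.observe(); M=R.from_rotvec(s["orientation"]).as_matrix(); t=s["ee_pos"][:2]
for n,q,z in(("frame",[(172,173),(534,172)],32),("footlow",[(211,222),(500,220)],34.9),("foottop",[(198,255),(513,255)],58.9)):
    w=(cast(c,u(q),z)-t)@M[:2,:2]; print(n,w.round(1).tolist(),"mid",w.mean(0).round(1))
```

```text
frame [[39.7, -30.4], [39.9, 28.3]] mid [39.8 -1.1]
footlow [[32.2, -24.0], [32.5, 22.7]] mid [32.4 -0.7]
foottop [[32.2, -23.1], [32.2, 21.7]] mid [32.2 -0.7]
```

arm_command(plan=[0, 0, 0.01, 0, 1, 0, 0, 0.016, 0, 1, 0, 0, 0.022, 0, 1, 0, 0, 0.028, 0, 1, 0, 0, 0.034, 0, 1, 0, 0, 0.034, 0, 1, 0, 0, 0.034, 0, 1])

```text
time_s: 10.2
ee_pos: [516.0, -243.0, 76.5]
orientation: [0.539, 3.095, -0.0]
wrist_force: [-1.7, 1.9, 4.9]
width: 23.0
gripper_force: 60.7
```

arm_command(plan=[0, 0, 0.008, 0, 1, 0, 0, 0.016, 0, 1, 0, 0, 0.024, 0, 1, 0, 0, 0.026, 0, 1])

```text
time_s: 10.6
ee_pos: [516.0, -243.0, 72.7]
orientation: [0.539, 3.095, -0.0]
wrist_force: [-2.6, 2.6, 9.4]
width: 23.3
gripper_force: 61.2
```

arm_command(plan=[0, 0, 0.004, 0, 1, 0, 0, 0.004, 0, 1, 0, 0, 0.004, 0, 1, 0, 0, 0.004, 0, 1, 0, 0, 0.004, 0, 1])

```text
time_s: 11.1
ee_pos: [516.0, -243.1, 72.3]
orientation: [0.539, 3.094, -0.0]
wrist_force: [-3.5, 2.5, 9.3]
width: 23.4
gripper_force: 61.3
```

arm_command(plan=[0, 0, -0.02, 0, 1, 0, 0, -0.045, 0, 1, 0, 0, -0.07, 0, 1, 0, 0, -0.1, 0, 1, 0, 0, -0.15, 0, 1, 0, 0, -0.25, 0, 1, 0, 0, -0.45, 0, 1, 0, 0, -0.65, 0, 1, 0, 0, -0.8, 0, 1, 0, 0, -0.88, 0, 1, 0, 0, -0.88, 0, 1])

```text
time_s: 12.2
ee_pos: [516.5, -243.4, 205.1]
orientation: [0.538, 3.093, -0.002]
wrist_force: [0.5, 0.8, -3.5]
width: 23.4
gripper_force: 59.7
```

Run:
```python
from h import *
goto([535.4,265,204],129.5)
print(telemetry.observe()["wrist_torque"])
cv2.imwrite("pics/side6.png",cams.read_camera("side")[:,:,::-1])
```

```text
t 12.2 tcp [ 516.5 -243.4  205.1] M [[-0.94, 0.34, 0.0], [0.34, 0.94, -0.0], [-0.0, -0.0, -1.0]] shares [np.float64(1.027), np.float64(3.232), np.float64(0.003), np.float64(-2.068)]
[-0.04100032 -0.06978597 -0.00348104]
```

arm_command(plan=[0.04, 0.12, 0, 0, 1, 0.09, 0.3, 0, 0, 1, 0.15, 0.48, 0, 0, 1, 0.21, 0.66, 0, 0, 1, 0.26, 0.81, 0, 0, 1])

```text
time_s: 12.75
ee_pos: [519.4, -113.1, 202.2]
orientation: [-0.538, -3.093, -0.001]
wrist_force: [0.3, -0.8, -2.3]
width: 23.6
gripper_force: 59.5
```

arm_command(plan=[0.04, 0.12, 0, 0, 1, 0.09, 0.3, 0, 0, 1, 0.15, 0.48, 0, 0, 1, 0.21, 0.66, 0, 0, 1, 0.26, 0.81, 0, 0, 1])

```text
time_s: 13.25
ee_pos: [523.6, 14.2, 202.3]
orientation: [-0.537, -3.093, -0.0]
wrist_force: [0.7, 0.6, -3.1]
width: 23.3
gripper_force: 59.5
```

arm_command(plan=[0.04, 0.12, 0, 0, 1, 0.09, 0.3, 0, 0, 1, 0.15, 0.48, 0, 0, 1, 0.21, 0.66, 0, 0, 1, 0.26, 0.81, 0, 0, 1])

```text
time_s: 13.75
ee_pos: [527.8, 141.6, 202.2]
orientation: [-0.537, -3.093, 0.001]
wrist_force: [-0.5, 0.0, -3.6]
width: 23.4
gripper_force: 59.5
```

arm_command(plan=[0.04, 0.12, 0, -0.15, 1, 0.09, 0.3, 0, -0.3, 1, 0.15, 0.48, 0, -0.5, 1, 0.21, 0.66, 0, -0.7, 1, 0.25, 0.8, 0, -0.9, 1, 0.25, 0.8, 0, -1, 1, 0.25, 0.8, 0, -1, 1])

```text
time_s: 14.45
ee_pos: [533.1, 266.2, 201.9]
orientation: [0.247, -3.129, 0.001]
wrist_force: [0.4, -0.1, -4.1]
width: 23.7
gripper_force: 59.9
```

arm_command(plan=[0, 0, 0, -0.2, 1, 0, 0, 0, -0.4, 1, 0, 0, 0, -0.53, 1, 0, 0, 0, -0.53, 1, 0, 0, 0, -0.53, 1])

```text
time_s: 14.95
ee_pos: [533.9, 264.9, 203.1]
orientation: [0.65, -3.073, 0.0]
wrist_force: [-0.5, -0.8, -4.1]
width: 23.3
gripper_force: 59.8
```

Run:
```python
from h import *
goto([535.4,265,54.5],114)
```

```text
t 14.95 tcp [533.9 264.9 203.1] M [[-0.91, -0.4, -0.0], [-0.4, 0.91, -0.0], [0.0, 0.0, -1.0]] shares [np.float64(-0.01), np.float64(-0.004), np.float64(0.991), np.float64(-0.004)]
```

arm_command(plan=[-0.01, -0.004, 0.1, 0, 1, -0.01, -0.004, 0.3, 0, 1, -0.01, -0.004, 0.5, 0, 1, -0.01, -0.004, 0.68, 0, 1, -0.01, -0.004, 0.8, 0, 1, -0.01, -0.004, 0.88, 0, 1, -0.01, -0.004, 0.93, 0, 1, -0.01, -0.004, 0.96, 0, 1, -0.01, -0.004, 0.96, 0, 1])

```text
time_s: 15.85
ee_pos: [536.0, 265.3, 59.7]
orientation: [-0.654, 3.073, 0.0]
wrist_force: [0.3, -0.5, -2.6]
width: 23.4
gripper_force: 59.9
```

arm_command(plan=[0, 0, 0.004, 0, 1, 0, 0, 0.008, 0, 1, 0, 0, 0.012, 0, 1, 0, 0, 0.016, 0, 1, 0, 0, 0.02, 0, 1, 0, 0, 0.02, 0, 1, 0, 0, 0.02, 0, 1])

```text
time_s: 16.55
ee_pos: [535.9, 265.2, 56.7]
orientation: [0.655, -3.072, 0.0]
wrist_force: [0.2, -0.2, -2.9]
width: 23.2
gripper_force: 59.9
```

arm_command(plan=[0, 0, 0.003, 0, 1, 0, 0, 0.006, 0, 1, 0, 0, 0.009, 0, 1, 0, 0, 0.012, 0, 1, 0, 0, 0.012, 0, 1])

```text
time_s: 17.05
ee_pos: [535.9, 265.2, 54.8]
orientation: [0.655, -3.072, 0.0]
wrist_force: [0.2, -0.2, -3.5]
width: 23.5
gripper_force: 59.9
```

arm_command(plan=[0, 0, 0.002, 0, 1, 0, 0, 0.004, 0, 1, 0, 0, 0.004, 0, 1])

```text
time_s: 17.35
ee_pos: [536.0, 265.2, 54.5]
orientation: [-0.655, 3.072, 0.0]
wrist_force: [-1.7, 0.5, 0.7]
width: 23.2
gripper_force: 60.3
```

arm_command(plan=[0, 0, 0, 0, 0.7, 0, 0, 0, 0, 0.6, 0, 0, 0, 0, 0.45, 0, 0, 0, 0, 0.3, 0, 0, 0, 0, 0.15, 0, 0, 0, 0, 0, 0, 0, 0, 0, 0, 0, 0, 0, 0, 0, 0, 0, 0, 0, 0])

```text
time_s: 18.25
ee_pos: [535.9, 265.2, 54.3]
orientation: [-0.655, 3.073, 0.0]
wrist_force: [-0.3, 0.5, 0.3]
width: 85.8
gripper_force: 0.0
```

arm_command(plan=[0, 0, -0.05, 0, 0, 0, 0, -0.15, 0, 0, 0, 0, -0.3, 0, 0, 0, 0, -0.5, 0, 0, 0, 0, -0.7, 0, 0, 0, 0, -0.9, 0, 0, 0, 0, -1, 0, 0, 0, 0, -1, 0, 0, 0, 0, -1, 0, 0])

```text
time_s: 19.15
ee_pos: [535.8, 265.2, 204.1]
orientation: [-0.655, 3.072, 0.0]
wrist_force: [-0.4, -0.8, -0.7]
width: 85.2
gripper_force: 0.0
```

Run:
```python
from h import *
goto([535.4,265,204],114)
c=cams.calibration("wrist"); w=cams.read_camera("wrist")[:,:,::-1]; np.savez("w7.npz",**c)
t=cams.read_camera("top")[:,:,::-1]
cv2.imwrite("pics/end.png",np.vstack([np.hstack([w[50:350,160:460],cv2.resize(t[170:255,195:280],(300,300))]),cv2.resize(t[90:280,140:480],(600,280))]))
```

```text
t 19.15 tcp [535.8 265.2 204.1] M [[-0.91, -0.41, 0.0], [-0.41, 0.91, 0.0], [-0.0, 0.0, -1.0]] shares [np.float64(0.003), np.float64(-0.0), np.float64(0.001), np.float64(0.003)]
```

View pics/end.png

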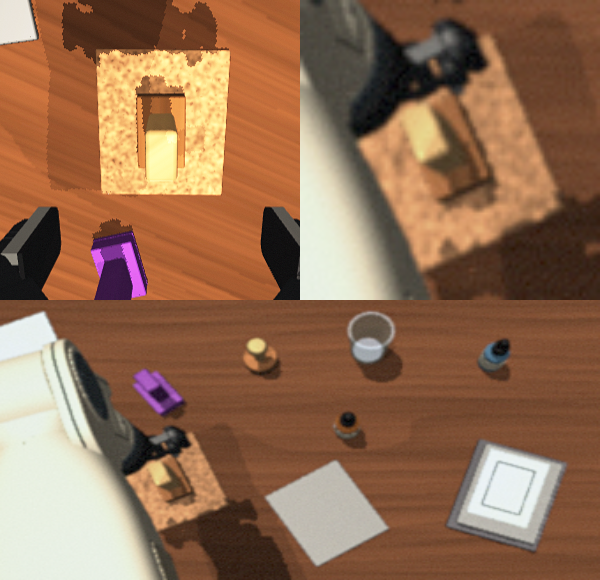

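The final picture shows the stamp upright in the middle of the cork: foot at columns 136–185, cork at columns 99–226. The gripper is clear above it, and the purple stamp, round stamp, bottles and glass are in place.

```bash
python3 -c "
from plant import workorder
print(workorder.close_job())"
```

```text
the job is handed in; nothing more can be done
None
```

I stamped the card with the foot about 0.5 mm off the frame's centre, pressed to about 7 of 8 mm (estimated from force) for roughly half a second, then set the stamp upright mid-cork; nothing else was disturbed, and the job was handed in at about 19 s with no verdict shown.

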